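Slacken a proofing press's ratchet tensioner

ROBOT

A 7-joint arm with a two-finger parallel gripper is mounted at the origin on the work surface. World frame = base frame: x ahead of the robot, y to its left, z up, the work surface at z = 0. Lengths are in mm, angles in rad, forces in N, time in s.
With the tool pointing down it reaches from about 400 to 850 mm from the base axis. Payload 4.5 kg.
Tool frame: the origin (TCP) lies between the finger pads; the fingertips stand 17 mm ahead of it and the grasp point (between the pads) lies 2 mm behind it; z points along the fingers, y is the line along which they close (so a half turn about z gives the same grasp; the last joint's range is limited). The gripper opens to 85 mm and grips with 20 to 120 N. Pads are 22 mm wide; open, the fingers measure 114 mm over their backs; the gripper's body (76 mm by 85 mm) begins 54 mm behind the grasp point. The pads swing forward as they close: fully open they stand 13 mm farther back than shut.
Start: joints at [1.171, 0.689, -0.195, 1.565, 0.157, 0.902, -0.215], TCP at [262.731, -567.12, 248.317] pointing down, gripper open.
Joint ranges: [-3.01, 3.01], [-0.46, 2.08], [-1.47, 1.51], [0.13, 2.56], [-1, 4.14], [0.04, 2.09], [-2.66, 2.66]. Speed limits (rad/s): [2.57, 2.57, 3.14, 3.14, 3.14, 3.14, 3.14].

INTERFACE

Orientations are given as a rotation vector (axis times angle).
In Python, from station import get_state, eyes, job gives the robot as it stands.
- The arm moves only by the shell command python3 -m crank 'ROWS' [FORCE]. ROWS is a JSON list of rows, 1 to 5 of them, each of 7 numbers: dx, dy, dz in mm, then a rotation vector rx, ry, rz in rad, then the finger opening in mm; each row shifts and turns the commanded pose from where the row before left it, along the tool's axes as they then stand; what a row does not reach is not made up. A row lasts 1/12 s, in which the tool goes at most 41.7 mm and 0.125 rad, less where a joint would pass 70% of its speed; a pose out of reach is approached as far as the arm can. The fingers move at their own pace and stop on an object; FORCE is the grip in N (left out, the last holds). Time passes only in rows, so rows that do not move let the fingers close. It prints the time, the measured TCP pose, the force, the opening and the grip force at its end.
- get_state(): the state, without advancing time (a new reading comes with each control period).
- eyes.snapshot(name): name is "scene" or "side" or "wrist"; returns a dict with "frame" (480x640x3 uint8, blue, green, red), "fov_y" (degrees; the focal length in pixels is half the picture's height over the tangent of half this angle, whatever the lens; pixels are square), "cx", "cy" (the principal point, pixels), "world_to_cam" (4x4, takes a point from world to camera coordinates). Camera axes: x right, y down, z forward; pixel columns grow to the right and rows downward; lengths in mm; the calibration is good to about 2 mm. A picture is of the moment at which its call begins. There is no depth.
- job.finish_job(): hands the job in; it is judged then, once.
The state is a dict: "time_s": time; "qpos": joint angles; "joint_velocities": joint speeds; "joint_torque": joint torques, N m; "tool_pos": TCP position; "orientation": TCP orientation; "ft_force": force on the tool from outside, world axes, zero at the start; "wrist_torque": the same for the moment, N m; "finger_gap": finger opening in mm; "grip_force": force on a finger pad.
Only numpy, scipy, OpenCV 4.12 (cv2) and the standard library are available. Lean on these libraries where they do the work, as an engineer would, in place of code of your own. Each camera call takes 0.05 s, during which the arm holds its last target. There are 200 camera calls.

TASK

Slacken off the spring tensioner of the small proofing press: swing the change-over lever to release, ease the crank forward until the loaded pawl springs clear of the ratchet wheel, then let the crank back slowly (about a quarter turn a second at most) and gently, without letting it run or bang, until its arm meets the end stop, and press it snugly home there with about 8 N at the peg. Then swing the lever back to hold, leaving the crank resting on the stop and everything else on the table where it is.

Things in the scene. Friction and masses are not known exactly. Their poses are not given: they have to be found in the camera images.
- press: Bench proofing press, fixed to the table: grey base plate 350 x 310 mm, 20 mm thick. Origin at table height on the ratchet wheel's upright axis; x points away from the robot at yaw 0, to the stone under a rubber roller (highest part, 118 mm above the table), y to its left, z up. Pawl and change-over lever lie at the wheel's right (-y) front, the end stop at its far (+x) edge.
- ratchet: Steel ratchet wheel, 102 mm over its 16 saw teeth, 40 to 52 mm above the table, with a crank arm on top; it winds up the press's tension spring. Origin at table height on its axis, its x along the crank arm. The spring always turns it backwards (clockwise from above) with 4 to 7 N at the peg; only the pawl holds it: with the pawl out and the peg let go it runs back hard.
- wheel_turn (a joint): Angle of the ratchet wheel, rad: direction of the crank arm in the press frame, 0 = along press +x, growing counterclockwise seen from above (winding on, forward); backwards is clockwise. The pawl holds it at steps of 0.393 rad. It starts between about 2.0 and 3.0; it can be wound on to 3.9.
- peg_top (a point): Centre of the top of the crank's upright steel peg: a round sleeve that spins freely, 16 mm across, bare from 72 up to 126 mm above the table, 65 mm from the wheel's axis. The crank arm under it is 18 mm wide, 12 mm thick, its top 68 mm above the table.
- lever_turn (a joint): Change-over lever, rad: 0 = hold (pawl sprung in against the teeth), 0.55 = full release (pawl sprung outwards). Stiff hinge, stays where it is put, about 2.2 N at its pin. Pivot at press (-62, -66) mm; growing values turn it clockwise seen from above, its pin going towards press -x.
- lever_top (a point): Centre of the top of the change-over lever's upright steel pin: round, 13 mm across, bare from 62 up to 108 mm above the table, 55 mm from the lever's pivot; at lever 0 it stands at press (-80, -118) mm.
- pawl_nose (a point): Nose of the pawl, 46 mm above the table. In the press frame its y is -45 to -55 mm while it lies on the teeth, -60 to -70 when swung clear. The lever moves it only through a light spring: under the wheel's load it stays jammed in the teeth even with the lever at release, and springs clear when the wheel is wound on by 0.1 to 0.3 rad to take the load off.
- stop: End stop, fixed on the press: dark block 34 x 18 mm, 74 mm high, with a rubber-tipped buffer screw, on which the flat side of the crank arm comes to rest. Origin on the wheel's axis, its x through the block. How far the screw is turned out is not measured: the crank meets it at a wheel angle between 0.55 and 1.17, felt as a firm resistance; the spring alone bears on it with 5 to 7 N.
- tape_roll: yellow plastic tape roll, ring 52 mm across, 42 mm high, standing on the press's base plate at its front left corner (bystander). Origin at the centre of its underside.
- spoon: steel spoon, 170 mm long, lying in front of the press (bystander)
- crayon_tray: black open tray 70 x 160 x 22 mm with crayons, left of the press (bystander). Origin at the centre of its underside.
- bottle: amber glass bottle, 76 mm across, 200 mm high, right of the press (bystander). Origin at the centre of its underside.
- slate: dark square slab 110 x 110 x 10 mm, right of the press (bystander). Origin at the centre of its underside.
- brush_jar: glass jar 84 mm across, 200 mm high with its brushes, in front of the press, to its left (bystander). Origin at the centre of its underside.
- black_cup: black plastic cup 60 mm across, 75 mm high, left of the press (bystander). Origin at the centre of its underside.

How it is judged (in metres and radians):
On the way, in this order (a step that is already met when the one before it is completed fails the run):
1. the change-over lever is over at release (beyond 0.4 rad) (value of joint lever_turn above 0.4 rad), for 0.1 s.
2. the pawl is clear of the ratchet wheel (y of pawl_nose in the frame of press below -0.058 m), for 0.1 s.
3. the crank arm is pressed onto the end stop with more than 10 N, the pawl still clear (contact force between stop and ratchet above 10 N and y of pawl_nose in the frame of press below -0.058 m), for 0.1 s.
At the end, for the whole second after the job is handed in: The crank arm bears on the end stop's buffer (more than 2 N), the change-over lever is back at hold (below 0.12 rad) and the pawl lies against the ratchet teeth (contact force between stop and ratchet above 2 N and value of joint lever_turn below 0.12 rad and y of pawl_nose in the frame of press above -0.057 m); the robot touches nothing.
It fails at once if the ratchet wheel runs backwards faster than 2.2 rad/s (velocity of joint wheel_turn below -2.2 rad/s).
It fails at once if the crank bears or bangs on the end stop with more than 25 N (contact force between stop and ratchet above 25 N).
It fails at once if a bystander is moved by more than 25 mm (distance of any of tape_roll, spoon, crayon_tray, bottle, slate, brush_jar, black_cup from where it was at the start of the episode above 0.025 m).
It also fails if it takes over 72 s, if anything falls off the work surface, if the arm or the gripper's body presses on something with over 40 N, if the wrist force passes 120 N, or if a joint passes its speed limit or range.

## Working session

There is one attempt and no reset: what is moved stays moved. The work goes in short steps, Python scripts to look and compute and a shell command to move; the robot and the scene stay as the last step left them, time stands still between calls to the robot, and variables do not carry over. Pictures are saved under pics/ and viewed, at most 10 in all, crops included, and the job is handed in when it is done.

```bash
ls; mkdir -p pics; python3 - <<'E'
from station import get_state, eyes
import cv2, numpy as np, pickle
s=get_state(); print(s)
d={}
for n in("scene","side"):
    r=eyes.snapshot(n); d[n]=r; cv2.imwrite(f"pics/{n}0.png",r["frame"]); print(n,r["fov_y"],r["cx"],r["cy"],np.round(r["world_to_cam"],3).tolist())
pickle.dump(d,open("d0.pkl","wb"))
E
```

```text
pics
{'time_s': 0.0, 'qpos': array([ 1.17080408,  0.68996712, -0.19451585,  1.56636005,  0.15729185,
        0.90249195, -0.21514798]), 'joint_velocities': array([-0.0016152 , -0.00044008, -0.00014752, -0.0014584 ,  0.00041012,
        0.00023908,  0.00041838]), 'joint_torque': array([-6.12245913e-04, -5.39609349e+01, -1.26633659e+00, -1.58542925e+01,
        9.18590755e-03,  9.57473181e-03,  8.69907581e-06]), 'tool_pos': array([ 262.39365839, -566.56609003,  247.49031879]), 'orientation': array([-3.06625412e+00, -6.75743599e-01,  8.14177331e-04]), 'ft_force': array([ 0.11284416, -0.19023251,  0.21752169]), 'wrist_torque': array([-0.02792462,  0.03582237,  0.01904808]), 'grip_force': 0.0, 'finger_gap': 85.57563599726319}
scene 45.6626949499601 320.77608113384343 250.79490310213015 [[0.583, 0.813, 0.012, -357.625], [0.452, -0.311, -0.836, -130.373], [-0.676, 0.493, -0.548, 1526.337], [0.0, 0.0, 0.0, 1.0]]
side 42.68609164900924 334.1822438505214 241.16309295141505 [[-0.931, -0.366, -0.015, 516.895], [-0.174, 0.478, -0.861, 154.596], [0.322, -0.799, -0.509, 1149.189], [0.0, 0.0, 0.0, 1.0]]
```

View pics/scene0.png

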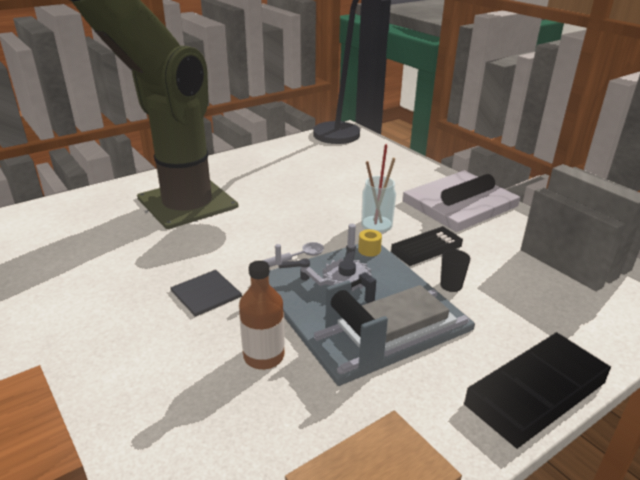

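View pics/side0.png

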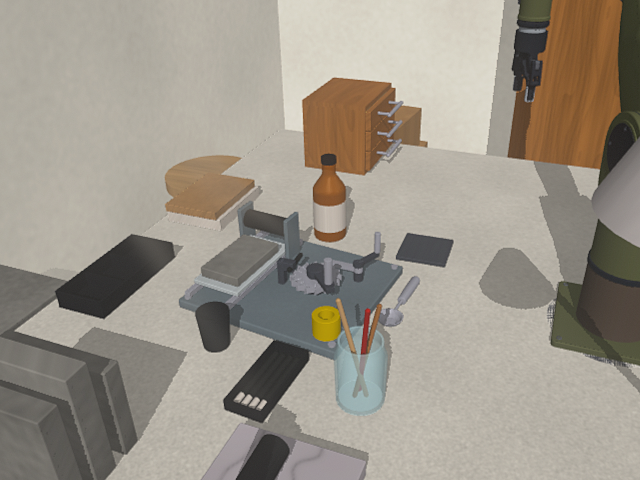

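The scene view shows the press at about (370,310), a crank peg at about (351,235) and a lever pin at about (278,252). In the side view the lever pin is near (377,243), and the peg still has to be picked out near (326,270). I'll zoom in on both.

```bash
python3 - <<'E'
import cv2,pickle,numpy as np
d=pickle.load(open("d0.pkl","rb"))
a=cv2.resize(d["scene"]["frame"][215:335,240:400],None,fx=5,fy=5,interpolation=cv2.INTER_CUBIC)
b=cv2.resize(d["side"]["frame"][225:345,260:420],None,fx=5,fy=5,interpolation=cv2.INTER_CUBIC)
cv2.imwrite("pics/a.png",a);cv2.imwrite("pics/b.png",b)
E
```

```text
(no output)
```

View pics/a.png

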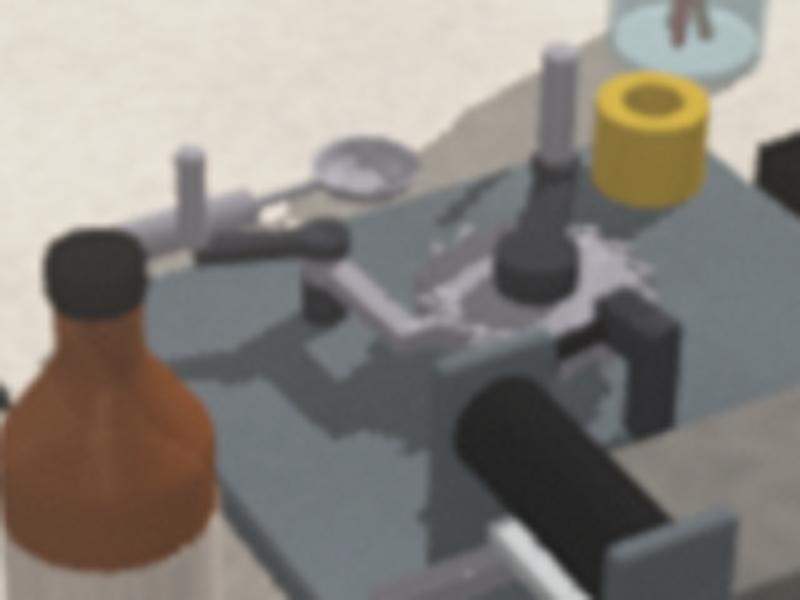

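View pics/b.png

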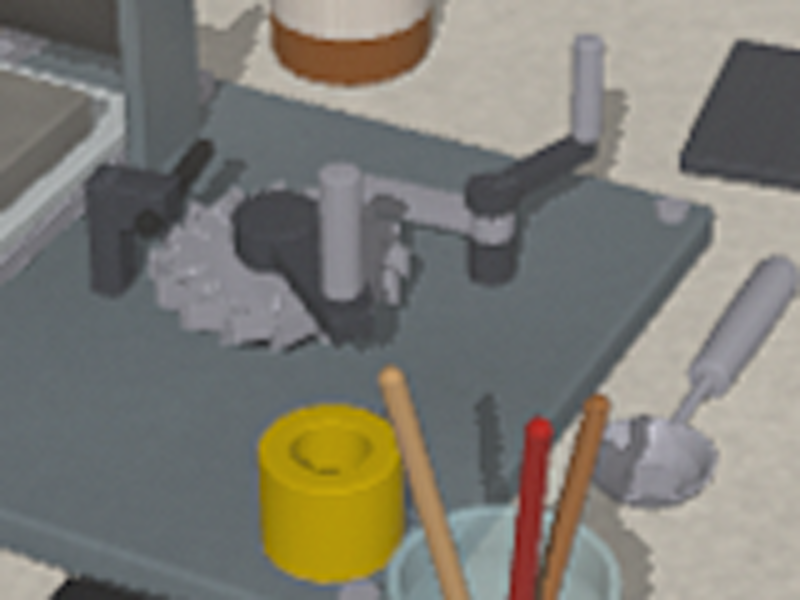

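The crops show these points (crop pixels):

| Point | Scene crop | Side crop |
|---|---|---|
| Peg top | (561,50) | (341,173) |
| Lever pin top | (190,151) | (588,41) |
| Hub | (537,250) | (280,218) |
| Lever pivot | (322,236) | (495,190) |

The tape roll stands near the peg. Next I'll triangulate these.

```bash
cat > h.py <<'E'
import numpy as np, cv2
from scipy.spatial.transform import Rotation as R
from station import get_state, eyes
def P(c):
    f=240/np.tan(np.radians(c["fov_y"])/2)
    return np.array([[f,0,c["cx"]],[0,f,c["cy"]],[0,0,1]])@np.asarray(c["world_to_cam"])[:3]
def tri(c1,p1,c2,p2):
    X=cv2.triangulatePoints(P(c1),P(c2),np.array(p1,float).reshape(2,1),np.array(p2,float).reshape(2,1)).ravel(); return X[:3]/X[3]
def plane(c,p,z):
    M=P(c); return cv2.perspectiveTransform(np.array([[p]],float),np.linalg.inv(np.column_stack([M[:,0],M[:,1],M[:,2]*z+M[:,3]]))).ravel()
def proj(c,X):
    q=P(c)@np.append(X,1); return q[:2]/q[2]
E
python3 - <<'E'
from h import *
import pickle
d=pickle.load(open("d0.pkl","rb")); s,t=d["scene"],d["side"]
g=lambda p,o:(np.array(p)+.5)/5-.5+o
L={}
for n,a,b in[("peg",(561,50),(341,173)),("lev",(190,151),(588,41)),("hub",(537,250),(280,218)),("piv",(322,236),(495,190))]:
    L[n]=tri(s,g(a,(240,215)),t,g(b,(260,225))); print(n,L[n].round(1))
print("single-plane peg",plane(s,g((561,50),(240,215)),126),plane(t,g((341,173),(260,225)),126))
print("single-plane lev",plane(s,g((190,151),(240,215)),108),plane(t,g((588,41),(260,225)),108))
# plate corner (-x,-y) on side view, z=20
print("corner",plane(t,g((712,208),(260,225)),20), "tape",plane(t,g((332,437),(260,225)),62),plane(s,g((652,100),(240,215)),62))
print("jar",plane(s,(377,229),0),"peg-hub",np.linalg.norm((L["peg"]-L["hub"])[:2]),"piv-lev",np.linalg.norm((L["piv"]-L["lev"])[:2]),"piv-hub",np.linalg.norm((L["piv"]-L["hub"])[:2]))
# rigid fit: hub(0,0), piv, lev
m=np.array([[0,0],[-62,-66],[-80,-118]]);w=np.array([L[k][:2] for k in("hub","piv","lev")])
mc,wc=m-m.mean(0),w-w.mean(0)
y=np.arctan2((mc[:,0]*wc[:,1]-mc[:,1]*wc[:,0]).sum(),(mc*wc).sum())
Rm=np.array([[np.cos(y),-np.sin(y)],[np.sin(y),np.cos(y)]]);o=w.mean(0)-Rm@m.mean(0)
print("yaw",y,"origin",o,"resid",(w-(m@Rm.T+o)).round(1).tolist())
p=Rm.T@(L["peg"][:2]-o);print("peg press",p,np.hypot(*p),"angle",np.arctan2(p[1],p[0]))
pickle.dump((y,o),open("press.pkl","wb"))
for a in (.55,.86,1.17): print(a,Rm@(65*np.array([np.cos(a),np.sin(a)]))+o)
r=get_state();print(R.from_rotvec(r["orientation"]).as_matrix().round(3))
E
```

```text
peg [505.3 155.3 124.9]
lev [459.9   0.8 106.6]
hub [550.9 109.7  67.1]
piv [482.6  49.5  59. ]
single-plane peg [507.20702956 154.18427447] [504.50361133 156.47345337]
single-plane lev [ 4.61665505e+02 -2.86841821e-01] [459.17683824   3.25084891]
corner [412.21949172 -26.7950985 ] tape [480.91341806 226.91943176] [481.48212903 229.92482518]
jar [395.25959961 329.18826035] peg-hub 64.4491449507156 piv-lev 53.67663710569326 piv-hub 91.04108851492761
yaw -0.09913296032325199 origin [550.97868178 109.68046745] resid [[-0.1, 0.0], [-0.1, -0.7], [0.2, 0.7]]
peg press [-49.93401432  40.8563434 ] 64.51857547729132 angle 2.4558482585350236
0.55 [609.48320783 138.00396355]
0.86 [598.05417883 154.50119455]
1.17 [582.13730805 166.72553743]
[[ 0.907  0.42  -0.001]
 [ 0.42  -0.907  0.001]
 [-0.    -0.002 -1.   ]]
```

```bash
python3 - <<'E'
from h import *
import pickle
d=pickle.load(open("d0.pkl","rb")); s,t=d["scene"],d["side"]
g=lambda p,o:(np.array(p)+.5)/5-.5+o
y,o=pickle.load(open("press.pkl","rb"))
Rm=np.array([[np.cos(y),-np.sin(y)],[np.sin(y),np.cos(y)]])
print("bottle base", plane(s,(262,352),0),plane(t,(329,232),0), "cap",plane(s,g((95,245),(240,215)),200))
for n,q in[("roller near end top",(520,380)),("upright R top",(555,335)),("upright L top",(435,365))]: w=plane(s,g(q,(240,215)),110);print(n,w.round(),"press",(Rm.T@(w-o)).round())
w=plane(s,g((640,310),(240,215)),74);print("stop top",w.round(),(Rm.T@(w-o)).round())
w=tri(s,(385,157),t,(339,300));print("brush tip?",w)
T=get_state();M=R.from_rotvec(T["orientation"]).as_matrix()
print("to above lever", M.T@(np.array([460,1,248])-T["tool_pos"]))
# lever arc
for a in(.1,.2,.3,.4,.5,.55):
    v=np.array([-18,-52.]);c,sn=np.cos(-a),np.sin(-a);dv=np.array([[c,-sn],[sn,c]])@v-v;dw=Rm@dv
    print("lever",a,dw.round(1),"tool",(M.T@np.array([*dw,0])).round(1))
E
```

```text
bottle base [ 610.84848958 -131.09495429] [ 624.24383825 -141.42443536] cap [ 615.91228958 -130.32447803]
roller near end top [661.  15.] press [119. -84.]
upright R top [647.  42.] press [102. -58.]
upright L top [637.  -5.] press [  97. -106.]
stop top [615. 111.] [64.  8.]
brush tip? [403.61097653 340.56070685 189.68069905]
to above lever [ 4.17890534e+02 -4.31987189e+02  2.36345985e-01]
lever 0.1 [-4.9  2.6] tool [-3.3 -4.4  0. ]
lever 0.2 [-9.5  5.6] tool [-6.2 -9.   0. ]
lever 0.3 [-13.7   9. ] tool [ -8.7 -14.    0. ]
lever 0.4 [-17.6  12.9] tool [-10.6 -19.1   0. ]
lever 0.5 [-21.1  17.2] tool [-12.  -24.5   0. ]
lever 0.55 [-22.7  19.4] tool [-12.4 -27.2   0. ]
```

```bash
python3 -m crank '[[26,-27,0,0,0,0,45],[26,-27,0,0,0,0,45],[26,-27,0,0,0,0,45],[26,-27,0,0,0,0,45],[26,-27,0,0,0,0,45]]' 30; python3 -m crank '[[26,-27,0,0,0,0,45],[26,-27,0,0,0,0,45],[26,-27,0,0,0,0,45],[26,-27,0,0,0,0,45],[26,-27,0,0,0,0,45]]'; python3 -m crank '[[26,-27,0,0,0,0,45],[26,-27,0,0,0,0,45],[26,-27,0,0,0,0,45],[26,-27,0,0,0,0,45],[26,-27,0,0,0,0,45]]'; python3 -m crank '[[26,-27,0,0,0,0,45],[0,0,0,0,0,0,45],[0,0,0,0,0,0,45],[0,0,0,0,0,0,45]]'
python3 - <<'E'
from h import *
T=get_state();M=R.from_rotvec(T["orientation"]).as_matrix();print(M.round(3).tolist(),M.T@(np.array([460,1,100])-T["tool_pos"]))
E
```

```text
time_s: 0.52
tool_pos: [323.9, -388.1, 248.1]
orientation: [-3.068, -0.675, 0.0]
ft_force: [1.4, 0.2, 0.7]
finger_gap: 45.4
grip_force: 0.0
time_s: 0.93
tool_pos: [385.2, -211.1, 248.2]
orientation: [-3.068, -0.676, 0.0]
ft_force: [1.0, 0.5, -0.1]
finger_gap: 44.9
grip_force: 0.0
time_s: 1.35
tool_pos: [446.4, -33.9, 248.2]
orientation: [3.068, 0.676, -0.001]
ft_force: [0.9, -0.6, -0.1]
finger_gap: 44.9
grip_force: 0.0
time_s: 1.68
tool_pos: [458.0, -0.7, 248.0]
orientation: [3.067, 0.676, -0.002]
ft_force: [-0.6, -1.2, 0.5]
finger_gap: 44.8
grip_force: 0.0
[[0.907, 0.421, -0.001], [0.421, -0.907, -0.001], [-0.001, 0.0, -1.0]] [  2.70832639  -0.75692578 147.98283924]
```

```bash
python3 -m crank '[[2.7,-0.8,35,0,0,0,45],[0,0,35,0,0,0,45],[0,0,35,0,0,0,45],[0,0,30,0,0,0,45],[0,0,20,0,0,0,45]]'; python3 -m crank '[[0,0,0,0,0,0,45],[0,0,0,0,0,0,8],[0,0,0,0,0,0,8],[0,0,0,0,0,0,8],[0,0,0,0,0,0,8]]' 30; python3 -m crank '[[0,0,0,0,0,0,8],[0,0,0,0,0,0,8]]'
```

```text
time_s: 2.1
tool_pos: [459.1, -0.7, 91.0]
orientation: [3.068, 0.671, -0.006]
ft_force: [0.2, 1.0, -0.7]
finger_gap: 44.9
grip_force: 0.0
time_s: 2.52
tool_pos: [461.2, 0.2, 94.7]
orientation: [3.067, 0.673, 0.003]
ft_force: [-0.6, -3.3, 2.8]
finger_gap: 12.0
grip_force: 29.8
time_s: 2.68
tool_pos: [461.2, 0.2, 94.6]
orientation: [3.067, 0.673, 0.003]
ft_force: [-0.9, -3.4, 8.6]
finger_gap: 11.8
grip_force: 30.2
```

```bash
python3 -m crank '[[-3.3,-4.4,0,0,0,0,8],[-2.9,-4.6,0,0,0,0,8],[-2.5,-5,0,0,0,0,8],[-1.9,-5.1,0,0,0,0,8],[-1.4,-5.4,0,0,0,0,8]]'; python3 -m crank '[[-0.3,-1.6,0,0,0,0,8],[0,0,0,0,0,0,8],[0,0,0,0,0,0,8]]'; python3 - <<'E'
from h import *
import pickle
y,o=pickle.load(open("press.pkl","rb"));T=get_state();M=R.from_rotvec(T["orientation"]).as_matrix()
p=R.from_euler('z',-y).apply(T["tool_pos"]-np.array([*o,0]))[:2]-[-62,-66]
print("lever angle",np.arctan2(-52,-18)-np.arctan2(p[1],p[0]),np.hypot(*p)); print("to peg",M.T@(np.array([505.3,155.3,190])-T["tool_pos"]))
E
```

```text
time_s: 3.1
tool_pos: [439.3, 15.1, 94.6]
orientation: [3.066, 0.666, -0.001]
ft_force: [0.0, -10.2, 8.3]
finger_gap: 12.0
grip_force: 30.4
time_s: 3.35
tool_pos: [437.3, 17.3, 94.5]
orientation: [3.066, 0.669, -0.004]
ft_force: [-3.0, -7.2, 10.6]
finger_gap: 12.1
grip_force: 30.5
lever angle 0.5122785633404854 56.07908059736227
to peg [119.00214847 -96.91549768 -96.08179172]
```

```bash
python3 -m crank '[[0,0,0,0,0,0,45],[0,0,0,0,0,0,45],[0,0,0,0,0,0,45],[0,0,-40,0,0,0,45],[0,0,-40,0,0,0,45]]'; python3 -m crank '[[10,-8,-15,0,0,0,45],[28,-23,0,0,0,0,45],[28,-23,0,0,0,0,45],[28,-23,0,0,0,0,45],[25,-20,0,0,0,0,45]]';python3 -m crank '[[0,0,0,0,0,0,45],[0,0,0,0,0,0,45]]'; python3 - <<'E'
from h import *
T=get_state();M=R.from_rotvec(T["orientation"]).as_matrix()
print("to peg",M.T@(np.array([505.3,155.3,101])-T["tool_pos"]))
for n in("scene","side"):
    r=eyes.snapshot(n); cv2.imwrite(f"pics/{n}1.png",r["frame"])
r=cv2.imread("pics/scene1.png")[215:335,240:400]
cv2.imwrite("pics/a1.png",cv2.resize(r,None,fx=5,fy=5,interpolation=cv2.INTER_CUBIC))
E
```

```text
time_s: 3.77
tool_pos: [437.0, 20.8, 171.8]
orientation: [-3.066, -0.679, 0.011]
ft_force: [0.5, -0.6, -0.1]
finger_gap: 45.1
grip_force: 0.0
time_s: 4.18
tool_pos: [506.5, 161.5, 188.8]
orientation: [-3.066, -0.679, -0.003]
ft_force: [0.8, -0.4, -0.1]
finger_gap: 44.8
grip_force: 0.0
time_s: 4.35
tool_pos: [506.1, 161.2, 188.2]
orientation: [-3.065, -0.683, -0.002]
ft_force: [-0.8, -1.0, 0.1]
finger_gap: 45.0
grip_force: 0.0
to peg [-3.31350736  5.11053823 87.18574745]
```

View pics/a1.png

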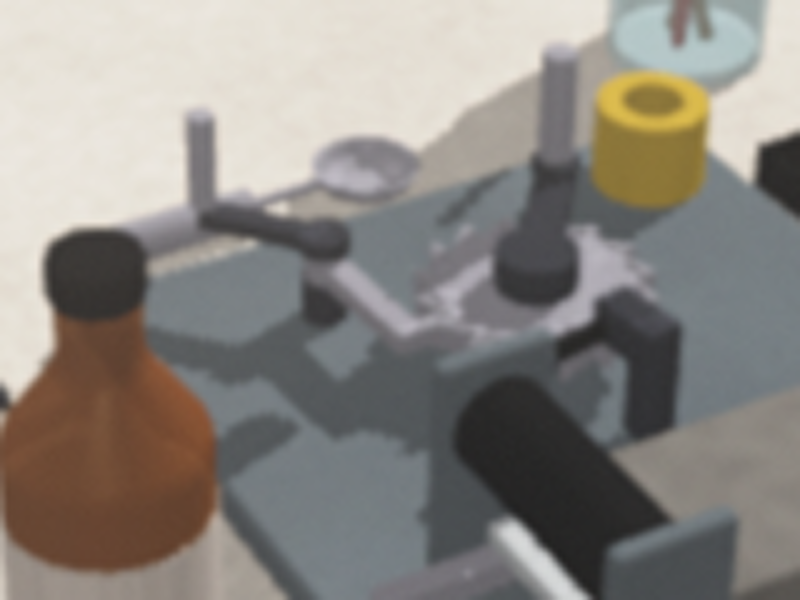

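The lever has swung over, with its pin top now at crop (201,116). The peg and pawl haven't moved. Next I'll grasp the peg.

```bash
python3 -m crank '[[-3.3,5.1,0,0,0,0,40],[0,0,30,0,0,0,40],[0,0,30,0,0,0,40],[0,0,26,0,0,0,40],[0,0,0,0,0,0,40]]'; python3 -m crank '[[0,0,0,0,0,0,40],[0,0,0,0,0,0,8],[0,0,0,0,0,0,8],[0,0,0,0,0,0,8],[0,0,0,0,0,0,8]]' 50; python3 -m crank '[[0,0,0,0,0,0,8],[0,0,0,0,0,0,8]]'
python3 - <<'E'
from h import *
import pickle
y,o=pickle.load(open("press.pkl","rb"));s=pickle.load(open("d0.pkl","rb"))["scene"]
Z=R.from_euler('z',y)
w=plane(s,(np.array((201,116))+.5)/5-.5+(240,215),108);w0=plane(s,(np.array((190,151))+.5)/5-.5+(240,215),108)
pv=Z.apply([-62,-66,0])[:2]+o;a=[np.arctan2(*(q-pv)[::-1]) for q in(w0,w)];print("lever",a[0]-a[1])
T=get_state();M=R.from_rotvec(T["orientation"]).as_matrix();p=Z.inv().apply(T["tool_pos"]-np.array([*o,0]))
a0=np.arctan2(p[1],p[0]);print("wheel",a0,np.hypot(p[0],p[1]))
f=lambda a:M.T@Z.apply([65*np.cos(a),65*np.sin(a),0])
for a in np.arange(2.456,2.9,.1): print(round(a,3),(f(a)-f(2.456))[:2].round(1))
E
```

```text
time_s: 4.87
tool_pos: [501.7, 149.2, 98.6]
orientation: [3.067, 0.673, -0.014]
ft_force: [-0.1, -0.2, -0.4]
finger_gap: 39.8
grip_force: 0.0
time_s: 5.28
tool_pos: [505.7, 152.8, 104.0]
orientation: [-3.067, -0.676, -0.005]
ft_force: [-1.0, 0.5, 8.4]
finger_gap: 14.9
grip_force: 49.0
time_s: 5.45
tool_pos: [505.7, 152.9, 104.0]
orientation: [-3.067, -0.677, -0.005]
ft_force: [-2.1, 0.8, 7.2]
finger_gap: 15.0
grip_force: 49.1
lever 0.5080040675194806
wheel 2.4789128908935227 62.58140234419648
2.456 [0. 0.]
2.556 [-6.   2.5]
2.656 [-11.7   5.7]
2.756 [-17.    9.3]
2.856 [-22.   13.5]
```

```bash
python3 -m crank '[[-3,1.2,0,0,0,0,8],[-3,1.3,0,0,0,0,8],[-2.9,1.5,0,0,0,0,8],[-2.8,1.7,0,0,0,0,8],[-2.7,1.7,0,0,0,0,8]]'; python3 -m crank '[[-2.6,1.9,0,0,0,0,8],[0,0,0,0,0,0,8],[0,0,0,0,0,0,8]]'
python3 - <<'E'
from h import *
import pickle
y,o=pickle.load(open("press.pkl","rb"));Z=R.from_euler('z',y)
T=get_state();p=Z.inv().apply(T["tool_pos"]-np.array([*o,0]));a=np.arctan2(p[1],p[0]);print("wheel",a,np.hypot(p[0],p[1]))
F=Z.inv().apply(T["ft_force"]);print("tang",F@[-np.sin(a),np.cos(a),0],"rad",F@[np.cos(a),np.sin(a),0])
r=eyes.snapshot("scene")["frame"][215:335,240:400];cv2.imwrite("pics/a2.png",cv2.resize(r,None,fx=5,fy=5,interpolation=cv2.INTER_CUBIC))
E
```

```text
time_s: 5.87
tool_pos: [498.0, 143.2, 104.1]
orientation: [-3.063, -0.68, -0.014]
ft_force: [1.4, 7.6, 3.4]
finger_gap: 14.8
grip_force: 48.9
time_s: 6.12
tool_pos: [495.6, 139.5, 104.0]
orientation: [-3.064, -0.679, -0.011]
ft_force: [1.1, 5.7, 6.2]
finger_gap: 14.9
grip_force: 49.0
wheel 2.7473814178188554 62.880978309212644
tang -5.595325327107622 rad 1.7169243009246453
```

View pics/a2.png

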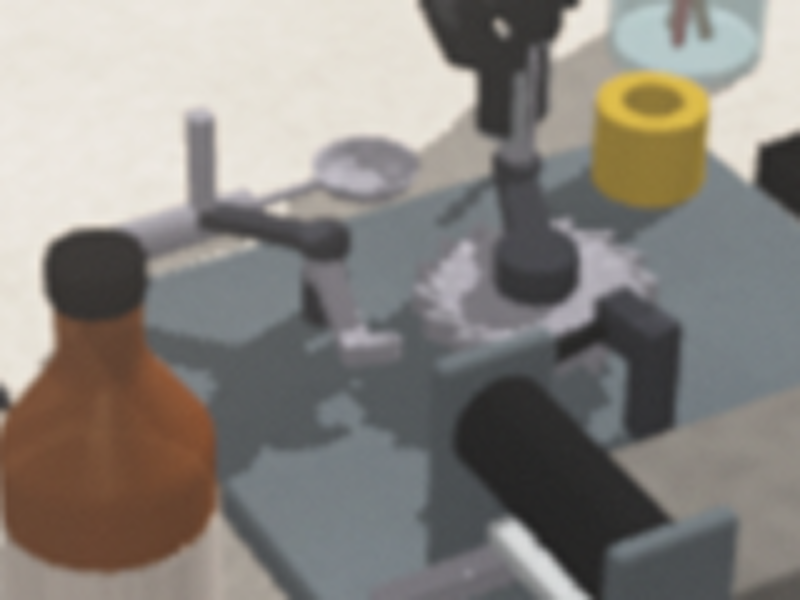

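The pawl nose is now at (372,348), off the teeth, and the gripper is holding the peg. Next I'll work out the return arc.

```bash
cat > w.py <<'E'
from h import *
import pickle,sys
y,o=pickle.load(open("press.pkl","rb"));Z=R.from_euler('z',y)
T=get_state();M=R.from_rotvec(T["orientation"]).as_matrix();p=Z.inv().apply(T["tool_pos"]-np.array([*o,0]));a=np.arctan2(p[1],p[0])
F=Z.inv().apply(T["ft_force"]);print("wheel %.3f r %.1f z %.1f tang %.1f rad %.1f"%(a,np.hypot(p[0],p[1]),p[2],F@[-np.sin(a),np.cos(a),0],F@[np.cos(a),np.sin(a),0]))
st,n=float(sys.argv[1]),int(sys.argv[2])
f=lambda a:M.T@Z.apply([65*np.cos(a),65*np.sin(a),0])
print([(f(a-st*(i+1))-f(a-st*i))[:2].round(1).tolist() for i in range(n)])
E
python3 w.py .065 22
```

```text
wheel 2.746 r 62.9 z 104.0 tang -5.2 rad 2.4
[[3.5, -2.4], [3.6, -2.2], [3.8, -1.9], [3.9, -1.7], [4.0, -1.4], [4.1, -1.2], [4.1, -0.9], [4.2, -0.6], [4.2, -0.4], [4.2, -0.1], [4.2, 0.2], [4.2, 0.5], [4.2, 0.7], [4.1, 1.0], [4.0, 1.3], [3.9, 1.5], [3.8, 1.8], [3.7, 2.0], [3.6, 2.3], [3.4, 2.5], [3.3, 2.7], [3.1, 2.9]]
```

```bash
python3 -m crank '[[3.5,-2.4,0,0,0,0,8],[3.6,-2.2,0,0,0,0,8],[3.8,-1.9,0,0,0,0,8],[3.9,-1.7,0,0,0,0,8],[4,-1.4,0,0,0,0,8]]'; python3 -m crank '[[4.1,-1.2,0,0,0,0,8],[4.1,-0.9,0,0,0,0,8],[4.2,-0.6,0,0,0,0,8],[4.2,-0.4,0,0,0,0,8],[4.2,-0.1,0,0,0,0,8]]'; python3 w.py .065 16
```

```text
time_s: 6.58
tool_pos: [509.0, 155.9, 104.0]
orientation: [-3.065, -0.678, -0.011]
ft_force: [1.6, 5.1, 6.2]
finger_gap: 14.7
grip_force: 49.0
time_s: 7.0
tool_pos: [526.9, 167.2, 104.1]
orientation: [-3.065, -0.677, -0.012]
ft_force: [2.1, 3.5, 5.6]
finger_gap: 14.6
grip_force: 48.9
wheel 2.066 r 62.3 z 104.1 tang -3.3 rad 2.4
[[4.2, 0.3], [4.2, 0.6], [4.1, 0.8], [4.1, 1.1], [4.0, 1.4], [3.9, 1.6], [3.8, 1.9], [3.7, 2.1], [3.5, 2.4], [3.3, 2.6], [3.2, 2.8], [3.0, 3.0], [2.8, 3.2], [2.6, 3.4], [2.3, 3.5], [2.1, 3.7]]
```

```bash
python3 -m crank '[[4.2,0.3,0,0,0,0,8],[4.2,0.6,0,0,0,0,8],[4.1,0.8,0,0,0,0,8],[4.1,1.1,0,0,0,0,8],[4,1.4,0,0,0,0,8]]'; python3 -m crank '[[3.9,1.6,0,0,0,0,8],[3.8,1.9,0,0,0,0,8],[3.7,2.1,0,0,0,0,8],[3.5,2.4,0,0,0,0,8],[0,0,0,0,0,0,8]]'; python3 w.py .03 30
```

```text
time_s: 7.42
tool_pos: [547.8, 172.0, 104.1]
orientation: [-3.065, -0.677, -0.013]
ft_force: [4.2, 3.9, 4.0]
finger_gap: 14.6
grip_force: 48.8
time_s: 7.83
tool_pos: [566.6, 170.5, 104.1]
orientation: [-3.066, -0.675, -0.018]
ft_force: [7.4, 3.0, 0.9]
finger_gap: 14.5
grip_force: 49.0
wheel 1.419 r 62.8 z 104.1 tang -6.4 rad 4.8
[[1.5, 1.3], [1.5, 1.3], [1.4, 1.3], [1.4, 1.4], [1.3, 1.4], [1.3, 1.5], [1.2, 1.5], [1.2, 1.5], [1.2, 1.6], [1.1, 1.6], [1.1, 1.6], [1.0, 1.7], [1.0, 1.7], [0.9, 1.7], [0.9, 1.8], [0.8, 1.8], [0.7, 1.8], [0.7, 1.8], [0.6, 1.8], [0.6, 1.9], [0.5, 1.9], [0.5, 1.9], [0.4, 1.9], [0.4, 1.9], [0.3, 1.9], [0.2, 1.9], [0.2, 1.9], [0.1, 1.9], [0.1, 1.9], [0.0, 1.9]]
```

```bash
python3 -m crank '[[2.1,0.5,0,0,0,0,8],[1.5,1.3,0,0,0,0,8],[1.4,1.3,0,0,0,0,8],[1.4,1.4,0,0,0,0,8],[1.3,1.4,0,0,0,0,8]]'; python3 w.py .03 3
```

```text
time_s: 8.25
tool_pos: [574.8, 168.0, 104.1]
orientation: [-3.067, -0.676, -0.015]
ft_force: [5.9, 3.4, 1.9]
finger_gap: 14.7
grip_force: 49.2
wheel 1.281 r 63.0 z 104.1 tang -4.2 rad 5.4
[[1.3, 1.4], [1.3, 1.5], [1.2, 1.5]]
```

```bash
python3 -m crank '[[1.3,1.5,0,0,0,0,8],[1.2,1.5,0,0,0,0,8],[0,0,0,0,0,0,8]]'; python3 w.py .03 3
```

```text
time_s: 8.5
tool_pos: [579.2, 166.1, 104.1]
orientation: [-3.067, -0.675, -0.017]
ft_force: [7.9, 3.3, 1.9]
finger_gap: 14.5
grip_force: 49.0
wheel 1.207 r 63.1 z 104.1 tang -5.6 rad 6.5
[[1.2, 1.5], [1.1, 1.6], [1.1, 1.6]]
```

```bash
python3 -m crank '[[2.4,0.6,0,0,0,0,8],[1.1,1.6,0,0,0,0,8],[0,0,0,0,0,0,8]]'; python3 w.py .03 3
```

```text
time_s: 8.75
tool_pos: [582.6, 164.5, 104.1]
orientation: [3.068, 0.674, 0.014]
ft_force: [6.2, 1.2, 4.8]
finger_gap: 15.0
grip_force: 49.4
wheel 1.146 r 63.3 z 104.1 tang -4.8 rad 4.2
[[1.1, 1.6], [1.1, 1.6], [1.0, 1.7]]
```

```bash
python3 -m crank '[[1.1,1.6,0,0,0,0,8],[1.1,1.6,0,0,0,0,8],[0,0,0,0,0,0,8]]'; python3 w.py .03 3
```

```text
time_s: 9.0
tool_pos: [586.1, 162.5, 104.1]
orientation: [3.068, 0.674, 0.014]
ft_force: [7.0, 0.6, 4.6]
finger_gap: 15.2
grip_force: 49.4
wheel 1.084 r 63.4 z 104.1 tang -5.5 rad 4.4
[[1.0, 1.7], [0.9, 1.7], [0.9, 1.7]]
```

```bash
python3 -m crank '[[1.5,1.4,0,0,0,0,8],[1,1.7,0,0,0,0,8],[0,0,0,0,0,0,8]]'; python3 w.py .03 3
```

```text
time_s: 9.25
tool_pos: [589.5, 160.2, 104.1]
orientation: [3.068, 0.674, 0.014]
ft_force: [7.2, 0.6, 4.4]
finger_gap: 15.1
grip_force: 49.4
wheel 1.019 r 63.6 z 104.1 tang -5.3 rad 4.8
[[0.9, 1.7], [0.8, 1.8], [0.8, 1.8]]
```

```bash
python3 -m crank '[[0.9,1.7,0,0,0,0,8],[0.9,1.7,0,0,0,0,8],[0,0,0,0,0,0,8]]'; python3 w.py .03 3
```

```text
time_s: 9.5
tool_pos: [592.7, 157.8, 104.1]
orientation: [3.068, 0.674, 0.014]
ft_force: [6.6, -0.4, 5.1]
finger_gap: 14.9
grip_force: 49.4
wheel 0.956 r 63.7 z 104.1 tang -5.2 rad 4.0
[[0.8, 1.8], [0.7, 1.8], [0.7, 1.8]]
```

```bash
python3 -m crank '[[0.8,1.8,0,0,0,0,8],[0.8,1.8,0,0,0,0,8],[0,0,0,0,0,0,8]]'; python3 w.py .03 3
```

```text
time_s: 9.75
tool_pos: [595.8, 155.2, 104.1]
orientation: [3.068, 0.674, 0.014]
ft_force: [7.3, -0.5, 3.8]
finger_gap: 14.6
grip_force: 49.4
wheel 0.892 r 63.8 z 104.1 tang -5.5 rad 4.7
[[0.7, 1.8], [0.6, 1.9], [0.6, 1.9]]
```

```bash
python3 -m crank '[[1,1.7,0,0,0,0,8],[0.8,1.8,0,0,0,0,8],[0,0,0,0,0,0,8]]'; python3 w.py .03 3
```

```text
time_s: 10.0
tool_pos: [598.7, 152.3, 104.1]
orientation: [3.067, 0.673, 0.013]
ft_force: [7.1, -0.4, 4.1]
finger_gap: 15.0
grip_force: 49.4
wheel 0.828 r 64.0 z 104.1 tang -5.1 rad 5.0
[[0.5, 1.9], [0.5, 1.9], [0.4, 1.9]]
```

```bash
python3 -m crank '[[1.3,1.5,0,0,0,0,8],[0.6,1.9,0,0,0,0,8],[0,0,0,0,0,0,8]]'; python3 w.py .03 3
```

```text
time_s: 10.25
tool_pos: [601.5, 149.3, 104.1]
orientation: [3.067, 0.672, 0.012]
ft_force: [5.7, -1.3, 4.5]
finger_gap: 14.7
grip_force: 49.5
wheel 0.765 r 64.2 z 104.1 tang -4.5 rad 3.7
[[0.4, 1.9], [0.4, 1.9], [0.3, 1.9]]
```

```bash
python3 -m crank '[[0.4,1.9,0,0,0,0,8],[0.4,1.9,0,0,0,0,8],[0,0,0,0,0,0,8]]'; python3 w.py .03 3
```

```text
time_s: 10.5
tool_pos: [603.9, 146.2, 104.1]
orientation: [3.067, 0.672, 0.012]
ft_force: [6.0, -1.2, 5.6]
finger_gap: 15.0
grip_force: 49.5
wheel 0.703 r 64.3 z 104.1 tang -4.4 rad 4.3
[[0.3, 1.9], [0.2, 1.9], [0.2, 1.9]]
```

```bash
python3 -m crank '[[0.6,1.7,0,0,0,0,8],[0.3,1.9,0,0,0,0,8],[0,0,0,0,0,0,8]]'; python3 w.py .03 3
```

```text
time_s: 10.75
tool_pos: [606.1, 143.0, 104.1]
orientation: [3.066, 0.672, 0.012]
ft_force: [5.8, -1.4, 4.6]
finger_gap: 14.9
grip_force: 49.6
wheel 0.643 r 64.5 z 104.1 tang -4.2 rad 4.2
[[0.2, 1.9], [0.1, 1.9], [0.1, 1.9]]
```

```bash
python3 -m crank '[[0.2,1.9,0,0,0,0,8],[0,0,0,0,0,0,8]]'; python3 w.py .03 3
```

```text
time_s: 10.92
tool_pos: [606.9, 142.0, 104.1]
orientation: [3.067, 0.673, 0.011]
ft_force: [6.3, -1.3, 4.8]
finger_gap: 14.8
grip_force: 49.5
wheel 0.623 r 64.5 z 104.1 tang -4.3 rad 4.8
[[0.2, 1.9], [0.1, 1.9], [0.0, 1.9]]
```

```bash
python3 -m crank '[[0.2,1.9,0,0,0,0,8],[0,0,0,0,0,0,8]]'; python3 w.py .03 3
```

```text
time_s: 11.08
tool_pos: [607.1, 141.7, 104.1]
orientation: [3.068, 0.675, 0.01]
ft_force: [4.6, 1.0, 6.0]
finger_gap: 14.2
grip_force: 49.6
wheel 0.617 r 64.6 z 104.1 tang -1.4 rad 4.6
[[0.1, 1.9], [0.1, 1.9], [0.0, 1.9]]
```

```bash
python3 -m crank '[[0.1,1.9,0,0,0,0,8],[0,0,0,0,0,0,8]]'; python3 w.py .03 3
```

```text
time_s: 11.25
tool_pos: [607.2, 141.4, 104.1]
orientation: [-3.066, -0.676, -0.009]
ft_force: [3.5, 3.7, 5.8]
finger_gap: 14.8
grip_force: 49.7
wheel 0.613 r 64.6 z 104.1 tang 1.5 rad 4.9
[[0.1, 1.9], [0.1, 1.9], [0.0, 1.9]]
```

```bash
python3 -m crank '[[0.1,1.5,0,0,0,0,8],[0,1.5,0,0,0,0,8],[0,0,0,0,0,0,8]]'; python3 w.py .03 1
```

```text
time_s: 11.5
tool_pos: [607.5, 141.0, 104.1]
orientation: [-3.063, -0.678, -0.007]
ft_force: [1.0, 7.4, 8.5]
finger_gap: 14.8
grip_force: 49.9
wheel 0.605 r 64.6 z 104.1 tang 6.0 rad 4.5
[[0.1, 1.9]]
```

```bash
python3 -m crank '[[0,1.2,0,0,0,0,8],[0,0,0,0,0,0,8],[0,0,0,0,0,0,8]]'; python3 w.py .03 1
```

```text
time_s: 11.75
tool_pos: [607.6, 140.9, 104.1]
orientation: [-3.062, -0.68, -0.006]
ft_force: [0.2, 7.3, 9.0]
finger_gap: 14.7
grip_force: 50.0
wheel 0.603 r 64.6 z 104.1 tang 6.3 rad 3.7
[[0.1, 1.9]]
```

```bash
python3 -m crank '[[0,1,0,0,0,0,8],[0,0,0,0,0,0,8],[0,0,0,0,0,0,8],[0,0,0,0,0,0,8]]'; python3 w.py .03 1
```

```text
time_s: 12.08
tool_pos: [607.6, 140.8, 104.1]
orientation: [-3.061, -0.68, -0.006]
ft_force: [-1.0, 8.7, 8.8]
finger_gap: 14.5
grip_force: 50.1
wheel 0.601 r 64.6 z 104.1 tang 8.1 rad 3.3
[[0.1, 1.9]]
```

```bash
python3 -m crank '[[0,-1.5,0,0,0,0,8],[0,-1.5,0,0,0,0,8],[0,-1.2,0,0,0,0,8],[0,0,0,0,0,0,8],[0,0,0,0,0,0,8]]';python3 w.py .03 1; python3 -m crank '[[0,0,0,0,0,0,40],[0,0,0,0,0,0,40],[0,0,0,0,0,0,40],[0,0,-30,0,0,0,40],[0,0,-40,0,0,0,40]]'; python3 -m crank '[[0,0,-15,0,0,0,40],[0,0,0,0,0,0,40]]'
python3 - <<'E'
from h import *
T=get_state();M=R.from_rotvec(T["orientation"]).as_matrix();print("to lever",M.T@(np.array([437.3,17.3,92])-T["tool_pos"]))
E
```

```text
time_s: 12.5
tool_pos: [607.2, 141.4, 104.1]
orientation: [-3.065, -0.677, -0.008]
ft_force: [1.2, 4.5, 7.0]
finger_gap: 14.7
grip_force: 49.7
wheel 0.612 r 64.6 z 104.1 tang 3.3 rad 3.3
[[0.1, 1.9]]
time_s: 12.92
tool_pos: [602.0, 137.4, 169.1]
orientation: [3.067, 0.675, -0.017]
ft_force: [0.8, 0.7, 0.2]
finger_gap: 40.0
grip_force: 0.0
time_s: 13.08
tool_pos: [607.8, 138.9, 191.2]
orientation: [3.068, 0.674, 0.01]
ft_force: [0.1, 0.2, 0.2]
finger_gap: 40.0
grip_force: 0.0
to lever [-206.37415787   38.71610286   97.94820421]
```

```bash
python3 -m crank '[[-34,6.4,0,0,0,0,40],[-34,6.4,0,0,0,0,40],[-34,6.4,0,0,0,0,40],[-34,6.4,0,0,0,0,40],[-34,6.4,0,0,0,0,40]]'; python3 -m crank '[[-34,6.4,0,0,0,0,40],[0,0,0,0,0,0,40],[0,0,0,0,0,0,40],[0,0,0,0,0,0,40]]'
python3 - <<'E'
from h import *
T=get_state();M=R.from_rotvec(T["orientation"]).as_matrix();print("to lever",M.T@(np.array([437.3,17.3,92])-T["tool_pos"]))
r=eyes.snapshot("scene")["frame"][215:335,240:400];cv2.imwrite("pics/a3.png",cv2.resize(r,None,fx=5,fy=5,interpolation=cv2.INTER_CUBIC))
E
```

```text
time_s: 13.5
tool_pos: [462.0, 37.1, 186.4]
orientation: [3.068, 0.675, -0.005]
ft_force: [0.1, -1.2, 0.1]
finger_gap: 40.0
grip_force: 0.0
time_s: 13.83
tool_pos: [436.8, 18.5, 186.9]
orientation: [-3.068, -0.675, 0.001]
ft_force: [0.1, 0.1, -0.2]
finger_gap: 39.5
grip_force: 0.0
to lever [1.75599698e-02 1.29396173e+00 9.49025579e+01]
```

View pics/a3.png

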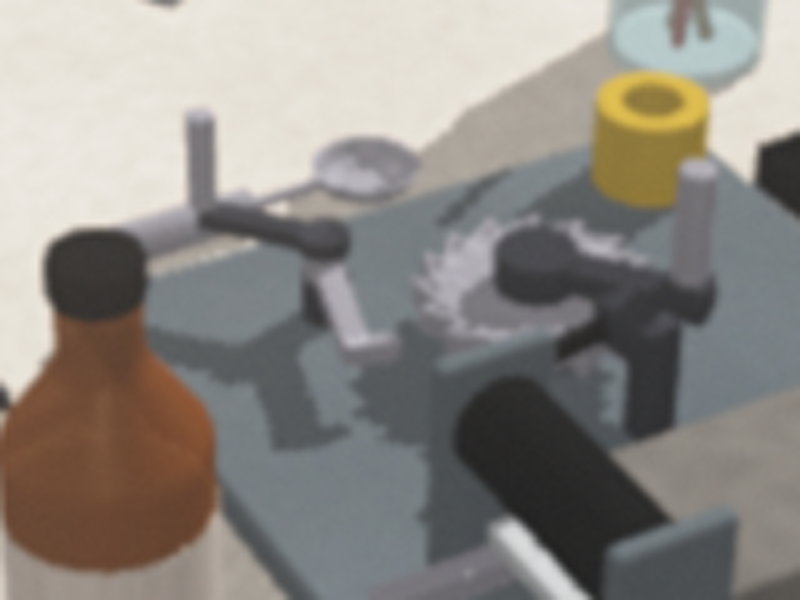

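The crank arm rests on the stop with the peg at (697,170). The pawl is still clear, the tape hasn't moved, and the lever pin is still at (201,116).

```bash
python3 -m crank '[[0,1.3,25,0,0,0,40],[0,0,30,0,0,0,40],[0,0,25,0,0,0,40],[0,0,14,0,0,0,40],[0,0,0,0,0,0,40]]'; python3 -m crank '[[0,0,0,0,0,0,8],[0,0,0,0,0,0,8],[0,0,0,0,0,0,8],[0,0,0,0,0,0,8],[0,0,0,0,0,0,8]]' 30; python3 -m crank '[[0.3,1.6,0,0,0,0,8],[1.4,5.4,0,0,0,0,8],[1.9,5.1,0,0,0,0,8],[2.5,5,0,0,0,0,8],[2.9,4.6,0,0,0,0,8]]'; python3 -m crank '[[3.3,4.4,0,0,0,0,8],[0,0,0,0,0,0,8],[0,0,0,0,0,0,8]]'
```

```text
time_s: 14.3
tool_pos: [436.9, 18.2, 90.5]
orientation: [-3.067, -0.679, 0.006]
ft_force: [0.1, -0.4, 0.3]
finger_gap: 39.9
grip_force: 0.0
time_s: 14.72
tool_pos: [438.1, 17.7, 94.0]
orientation: [-3.068, -0.676, -0.004]
ft_force: [0.7, 0.8, -1.0]
finger_gap: 11.8
grip_force: 29.4
time_s: 15.13
tool_pos: [451.2, 1.8, 93.8]
orientation: [-3.066, -0.68, 0.01]
ft_force: [-5.9, 2.4, 8.9]
finger_gap: 12.1
grip_force: 30.6
time_s: 15.38
tool_pos: [457.0, -1.6, 93.8]
orientation: [-3.067, -0.678, 0.007]
ft_force: [-4.3, 1.1, 6.5]
finger_gap: 11.7
grip_force: 30.4
```

```bash
python3 -m crank '[[1.7,2.2,0,0,0,0,8],[1.7,2.2,0,0,0,0,8],[0,0,0,0,0,0,8],[0,0,0,0,0,0,8]]'
```

```text
time_s: 15.72
tool_pos: [457.9, -2.4, 93.7]
orientation: [-3.064, -0.681, 0.018]
ft_force: [-10.0, 6.6, 13.0]
finger_gap: 12.0
grip_force: 31.2
```

```bash
python3 -m crank '[[0,0,0,0,0,0,40],[0,0,0,0,0,0,40],[0,0,0,0,0,0,40],[0,0,-40,0,0,0,40],[0,0,-40,0,0,0,40]]'; python3 -m crank '[[0,0,-35,0,0,0,40],[0,0,-35,0,0,0,40],[0,0,0,0,0,0,40],[0,0,0,0,0,0,40]]'
python3 - <<'E'
from h import *
r=eyes.snapshot("scene")["frame"][215:335,240:400];cv2.imwrite("pics/a4.png",cv2.resize(r,None,fx=5,fy=5,interpolation=cv2.INTER_CUBIC))
E
```

```text
time_s: 16.13
tool_pos: [462.9, -4.3, 171.9]
orientation: [-3.068, -0.675, 0.011]
ft_force: [1.4, 0.1, -0.2]
finger_gap: 39.9
grip_force: 0.0
time_s: 16.47
tool_pos: [465.9, -4.2, 245.3]
orientation: [3.067, 0.674, 0.009]
ft_force: [-0.5, 0.3, -0.2]
finger_gap: 40.0
grip_force: 0.0
```

View pics/a4.png

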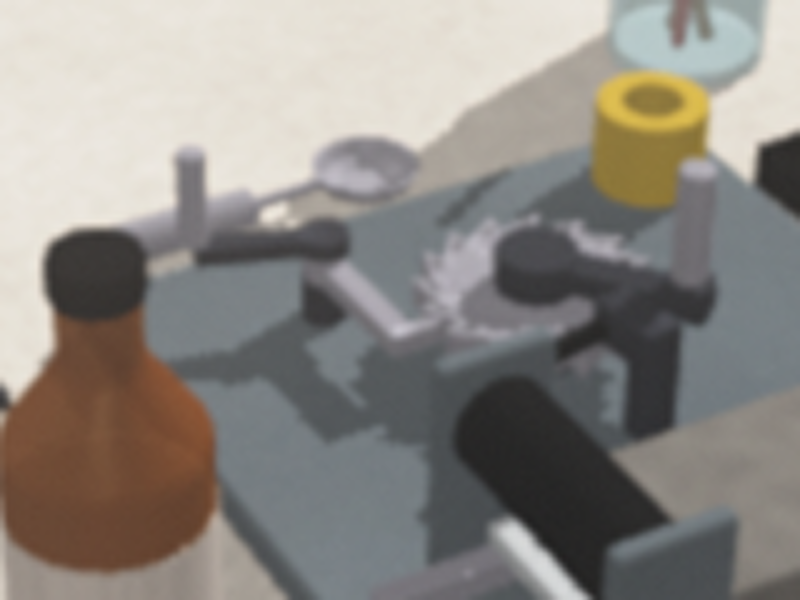

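The lever pin is back at (190,151), its original hold position. The pawl lies on the teeth near (410,330), the crank rests on the stop, and the robot is clear of everything.

```bash
python3 -c "
from station import job; print(job.finish_job())"
```

```text
the job is handed in; nothing more can be done
None
```

I've handed the job in: the crank rests on its end stop after being pressed home with about 8 N at the peg, the lever is back at hold with the pawl on the teeth, and the bystanders in the last close-up look undisturbed; the hand-in gave no verdict.

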